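Point out the missing screw

TASK

One of the two round housing covers on the bench lacks a screw. Press the large button on the control box fully down and let it go to start the inspection recording, then show the camera the empty screw hole: with the fingers pointing straight down, bring the fingertips to one to three centimetres above the hole, centred over it, stay there for at least two seconds, and finish still pointing at it. Do not touch either cover, do not press the small button, and leave everything else where it is; nothing is to be picked up.

Things in the scene. Friction and masses are not known exactly. Their poses are not given: they have to be found in the camera images.
- empty_hole (a point): centre of the mouth of the empty screw hole, 14 mm above the bench: a round ear 28 mm across with an open hole 20 mm wide, 12 mm deep, and no screw. Lies on open_cover, 75 mm from its centre along its +x; z up. The TCP is the measure of pointing: on a gripper whose fingertips stand 19 mm past the TCP, tips 10 to 30 mm over the hole mean the TCP 29 to 49 mm above this point.
- open_cover: cover that lacks a screw: loose, grey plastic, a low dome 128 mm across, 30 mm high (92 mm across at 22 mm height), with four ears at 90 degrees centred 75 mm from its middle. Three hold a steel socket-head screw (head 20 mm across, top 24 mm above the bench); the ear on its +x is empty. Origin: centre of its underside; z up; any yaw. Do not touch.
- full_cover: the other cover, of the same shape and size, with all four screws fitted. Loose. Origin: centre of its underside; z up. Not to be touched.
- console: control box, painted grey, fixed to the bench, 90 mm (its x) by 180 mm (its y), 45 mm high; origin: centre of its underside. Two upright push buttons of grey plastic in black housings on top: the large one (44 mm across) 45 mm from the centre along the box's +y, the small one (18 mm across) 55 mm along its -y.
- record_top (a point): centre of the top face of the large button (44 mm across) when not pressed; moves down with it. Pressed straight down from above.
- record (a joint): travel of the large button, m: 0 up, 0.006 fully down; a spring brings it back; fully down takes about 5 N
- aux (a joint): travel of the small button, m: 0 up, 0.006 fully down; it must not be pressed
- driver: loose screwdriver lying across the bench in front of the robot, 190 mm long, 26 mm high, handle to the right (-y); bystander. Origin: under its middle; its length lies along its x
- bin: loose open green plastic parts bin, 100 by 130 mm, 55 mm high, beyond the work; bystander. Origin: centre of its underside
- screw_pot: loose clear round pot of screws, 82 mm across, 35 mm high, beyond the work; bystander. Origin: centre of its underside
Things that resemble listed ones, but are neither listed nor needed, are in the scene too. What is shaped like the console but purple is not meant. What is shaped like the open_cover but turquoise is not meant.

How it is judged:
By the outcome, as a careful person would: the job done as asked, in the order asked, and still so for the second after the job is handed in, with the robot touching nothing.
It also fails if it takes over 48 s, if anything falls off the work surface, if the arm or the gripper's body presses on something with over 40 N, if the wrist force passes 120 N, or if a joint passes its speed limit or range.

ROBOT

A 6-joint arm with a two-finger parallel gripper is mounted at the origin on the work surface. World frame = base frame: x ahead of the robot, y to its left, z up, the work surface at z = 0. Lengths are in mm, angles in rad, forces in N, time in s.
With the tool pointing down it reaches from about 350 to 775 mm from the base axis. Payload 7.3 kg.
Tool frame: the origin (TCP) lies between the finger pads, 19 mm behind the fingertips; this is the grasp point; z points along the fingers, y is the line along which they close (so a half turn about z gives the same grasp; the last joint's range is limited). The gripper opens to 92 mm and grips with 3 to 60 N. Pads are 19 mm wide; open, the fingers measure 130 mm over their backs; the gripper's body (75 mm by 190 mm) begins 47 mm behind the grasp point.
Start: joints at [1.021, 0.342, 1.524, -0, 1.275, -0.146], TCP at [206.268, 482.801, 245.541] pointing down, gripper open.
Joint ranges: [-2.53, 2.53], [-0.77, 2.02], [0.04, 2.7], [-1, 4.14], [0.28, 2.66], [-3.11, 3.11]. Speed limits (rad/s): [2.57, 2.57, 3.14, 3.14, 3.14, 3.14].

INTERFACE

Orientations are given as [roll, pitch, yaw] about the fixed x, y, z axes, in that order (R = Rz(yaw) Ry(pitch) Rx(roll)).
In Python, from plant import readout, viewer, order gives the robot as it stands.
- The arm moves only by the shell command python3 -m creep 'ROWS'. ROWS is text: rows parted by semicolons, each of 7 numbers parted by spaces: the shift along the world's x, y, z in m, then the turn, a rotation vector about the world's x, y, z in rad, then the opening in per cent of the stroke, from 0 (shut) to 100 (fully open). A call has 1 to 8 rows; each row shifts and turns the commanded pose from where the row before left it; what a row does not reach is not made up. A row lasts 1/12 s, in which the tool goes at most 41.7 mm and 7.16 degrees, less where a joint would pass 70% of its speed; a pose out of reach is approached as far as the arm can. A call is refused whole if a number of a shift passes 0.0417 or a number of a turn 0.125, either way. A call with a gripper value outside its range is refused whole. The fingers move at their own pace and stop on an object; the grip force is fixed at half the most. Time passes only in rows, so rows that do not move let the fingers close. It gives the time, the measured TCP pose, the force, the opening and the grip force at its end, in the units of the state.
- readout.get_obs(): the state, without advancing time (a new reading comes with each control period).
- viewer.capture(name): name is "scene" or "top" or "wrist"; returns the picture (384x512x3 uint8, red, green, blue); there is no depth.
- viewer.camera_info(name): a dict with "fx", "fy", "cx", "cy" (pixels), "origin" and "rotation" of the camera in the world. Camera axes: x right, y up, looking along -z (the intrinsics and any distortion apply to the point x, -y, -z); pixel columns grow to the right and rows downward; lengths in mm; the calibration is good to about 2 mm. A picture is of the moment at which its call begins: read the wrist's pose just before it. camera_info takes no time and is no camera call; for the wrist camera it gives the pose at the moment of the call.
- order.close_job(): hands the job in; it is judged then, once.
The state is a dict: "time": time; "joint_positions": joint angles; "dq": joint speeds; "tau": joint torques, N m; "tool_pos": TCP position; "tcp_rot": TCP orientation; "contact_force": force on the tool from outside, world axes, zero at the start; "moment": the same for the moment, N m; "grip_width": finger opening in mm; "finger_force": force on a finger pad.
Only numpy, scipy, OpenCV 4.12 (cv2) and the standard library are available. Lean on these libraries where they do the work, as an engineer would, in place of code of your own. Each camera call takes 0.05 s, during which the arm holds its last target. There are 200 camera calls.

## Working session

There is one attempt and no reset: what is moved stays moved. The work goes in short steps, Python scripts to look and compute and a shell command to move; the robot and the scene stay as the last step left them, time stands still between calls to the robot, and variables do not carry over. Pictures are saved under pics/ and viewed, at most 10 in all, crops included, and the job is handed in when it is done.

```bash
mkdir -p pics
python3 - <<'E'
from plant import readout, viewer
import cv2
o=readout.get_obs(); print(o['time'],o['tool_pos'],o['tcp_rot'],o['grip_width'])
for n in ['top','scene']:
    print(n,viewer.camera_info(n)); cv2.imwrite(f'pics/{n}0.png',cv2.resize(viewer.capture(n)[:,:,::-1],(768,576),interpolation=cv2.INTER_CUBIC))
E
```

```text
0.0 [206.05413528 482.45174676 244.82646245] [-3.14001270e+00 -2.24416168e-04  2.73779247e+00] 91.8104809388952
top {'fx': 358.9948183144453, 'fy': 358.9948183144453, 'cx': 258.7377437443573, 'cy': 193.57301863923934, 'origin': array([ 508.40494291,  -87.48927784, 1197.49315286]), 'rotation': array([ 0.06414024,  0.00919252, -1.59473151])}
scene {'fx': 371.60163421308647, 'fy': 371.60163421308647, 'cx': 253.4360780980165, 'cy': 188.20579283455345, 'origin': array([1285.42066217, -592.76598059,  858.50069879]), 'rotation': array([ 0.83573092, -0.00187272,  0.92971065])}
```

View pics/top0.png

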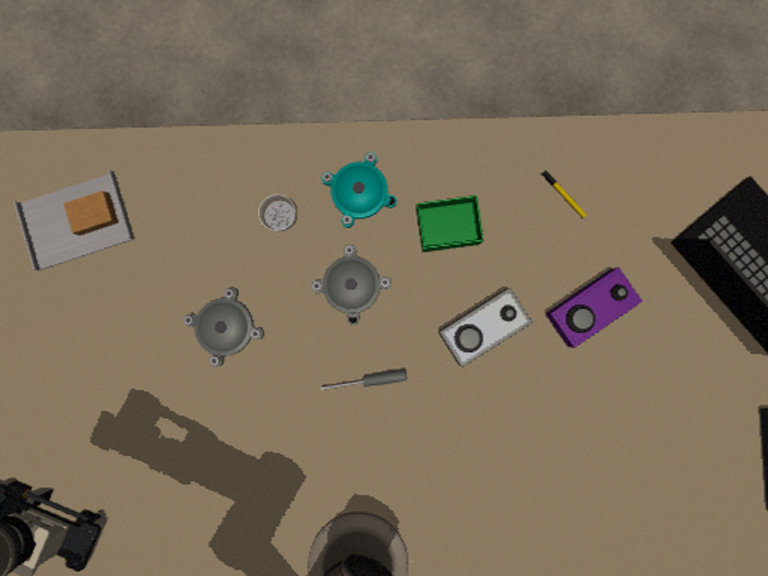

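View pics/scene0.png

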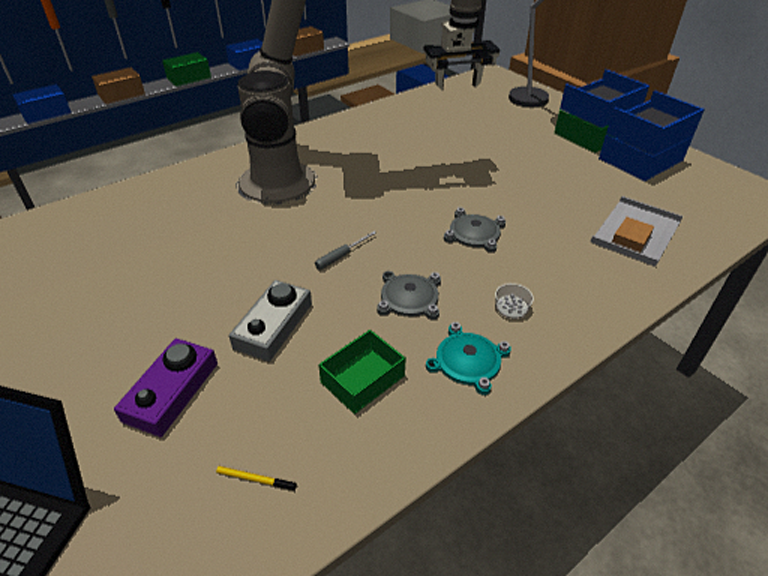

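The top view shows the grey cover at (351,284) with its dark, empty ear at (352,319). The grey console's large button is at (468,338) and its small one at (508,313). In the scene view the large button is at (282,292) and the empty ear at about (390,277).

```bash
cat > h.py <<'E'
import numpy as np
from scipy.spatial.transform import Rotation as R
from plant import viewer
def ray(cam,u,v,s=1.5,i=None):
    i=i or viewer.camera_info(cam); u=(u+.5)/s-.5; v=(v+.5)/s-.5
    d=R.from_euler('xyz',i['rotation']).as_matrix()@np.array([(u-i['cx'])/i['fx'],-(v-i['cy'])/i['fy'],-1])
    return np.array(i['origin']),d
def atz(cam,u,v,z,**k):
    o,d=ray(cam,u,v,**k); return (o+d*(z-o[2])/d[2]).round(1)
def tri(a,b):
    (o1,d1),(o2,d2)=a,b
    t=np.linalg.lstsq(np.c_[d1,-d2],o2-o1,rcond=None)[0]
    p,q=o1+t[0]*d1,o2+t[1]*d2; return ((p+q)/2).round(1),np.linalg.norm(p-q).round(1)
E
python3 - <<'E'
from h import *
print('btn tri',tri(ray('top',468,338),ray('scene',282,292)))
print('aux tri',tri(ray('top',508,313),ray('scene',257,325)))
print('btn',atz('top',468,338,65),'aux',atz('top',508,313,60))
print('hole',atz('top',352.5,319,14),atz('scene',390,277,14))
for p in [(349,250),(386,283),(317,286)]: print('screw',atz('top',*p,24))
print('ctr',atz('top',351,284,30), 'drv',atz('top',321,386,13),atz('top',406,375,13))
E
```

```text
btn tri (array([ 477.3, -244.8,   57.7]), np.float64(1.7))
aux tri (array([ 528.3, -331. ,   54.4]), np.float64(0.3))
btn [ 477.9 -243.1   65. ] aux [ 528.3 -329.7   60. ]
hole [524.1   1.8  14. ] [535.6  -3.9  14. ]
screw [675.5   5.8  24. ]
screw [600.8 -73.8  24. ]
screw [597.9  77.3  24. ]
ctr [600.    2.4  30. ] drv [379.8  73.5  13. ] [ 399.3 -112.5   13. ]
```

```bash
r="";python3 -m creep '0.022 -0.033 -0.004 0 0 0 0;0.022 -0.033 -0.004 0 0 0 0;0.022 -0.033 -0.004 0 0 0 0;0.022 -0.033 -0.004 0 0 0 0;0.022 -0.033 -0.004 0 0 0 0;0.022 -0.033 -0.004 0 0 0 0;0.022 -0.033 -0.004 0 0 0 0;0.022 -0.033 -0.004 0 0 0 0'
python3 -m creep '0.007 -0.033 -0.004 0 0 0 0;0.007 -0.033 -0.004 0 0 0 0;0.007 -0.033 -0.004 0 0 0 0;0.007 -0.033 -0.004 0 0 0 0;0.007 -0.033 -0.004 0 0 0 0;0.007 -0.033 -0.004 0 0 0 0;0.007 -0.033 -0.004 0 0 0 0;0.007 -0.033 -0.004 0 0 0 0'
python3 -m creep '0.007 -0.033 -0.004 0 0 0 0;0.007 -0.033 -0.004 0 0 0 0;0.007 -0.033 -0.004 0 0 0 0;0.007 -0.033 -0.004 0 0 0 0;0.007 -0.033 -0.004 0 0 0 0;0.007 -0.033 -0.004 0 0 0 0;0 0 0 0 0 0 0;0 0 0 0 0 0 0'
python3 - <<'E'
from plant import readout, viewer
import cv2
o=readout.get_obs(); print(o['time'],o['tool_pos'],o['tcp_rot'],o['grip_width'],o['contact_force'])
print(viewer.camera_info('wrist')); cv2.imwrite('pics/w1.png',cv2.resize(viewer.capture('wrist')[:,:,::-1],(768,576),interpolation=cv2.INTER_CUBIC))
E
```

```text
time: 0.77
tool_pos: [382.7, 217.0, 213.3]
tcp_rot: [-3.142, -0.0, 2.738]
contact_force: [1.0, 0.6, 0.3]
grip_width: 43.3
finger_force: 0.0
time: 1.43
tool_pos: [438.1, -46.8, 181.2]
tcp_rot: [3.141, -0.0, 2.738]
contact_force: [0.0, 1.3, 0.2]
grip_width: 0.3
finger_force: 0.0
time: 2.1
tool_pos: [479.8, -244.4, 156.6]
tcp_rot: [3.141, -0.002, 2.735]
contact_force: [-0.2, 0.4, 0.1]
grip_width: 0.6
finger_force: 0.0
2.1 [ 479.83704011 -244.42593255  156.55541623] [ 3.14108403e+00 -1.59479539e-03  2.73502152e+00] 0.6077155513325335 [-0.20987388  0.37114671  0.12918352]
{'fx': 332.03720555837896, 'fy': 332.03720555837896, 'cx': 250.40616344129072, 'cy': 186.59304802165943, 'origin': array([ 405.34087539, -212.82859128,  296.72663807]), 'rotation': array([-3.01346805e-01, -1.08785698e-03,  1.16229165e+00])}
```

View pics/w1.png

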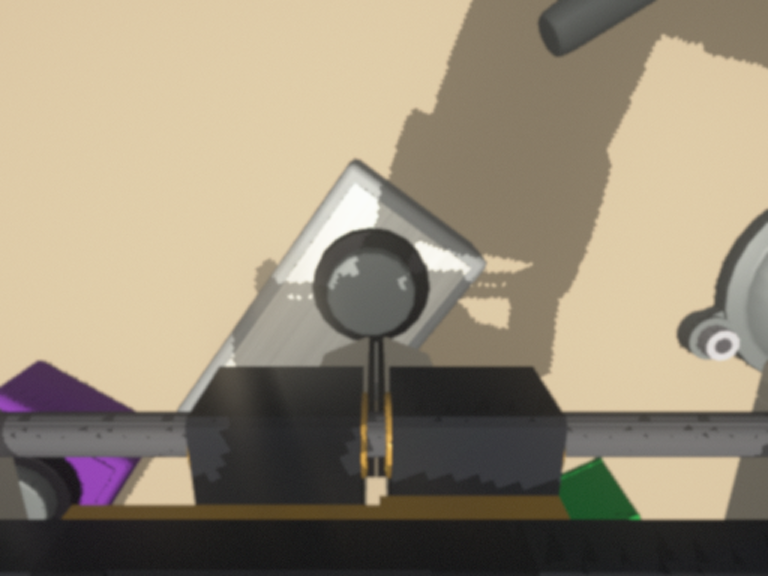

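The wrist view shows the large button's top centred at about (372,288), just ahead of the closed fingers. I'll check it against the top-view estimate.

Run:
```python
from h import *
for z in (55,60,65): print(z,atz('wrist',372,288,z), atz('top',468,338,z))
print(atz('wrist',328,288,60),atz('wrist',416,288,60))
print('tri',tri(ray('top',468,338),ray('wrist',372,288)))
```

```text
55 [ 477.4 -244.6   55. ] [ 477.7 -244.5   55. ]
60 [ 475.9 -243.9   60. ] [ 477.8 -243.8   60. ]
65 [ 474.4 -243.3   65. ] [ 477.9 -243.1   65. ]
[ 467.2 -264.2   60. ] [ 484.6 -223.7   60. ]
tri (array([ 477.6, -244.6,   54.2]), np.float64(0.2))
```

```bash
python3 -m creep '-0.0025 0 -0.023 0 0 0 0;0 0 -0.023 0 0 0 0;0 0 -0.020 0 0 0 0;0 0 -0.006 0 0 0 0;0 0 0 0 0 0 0;0 0 0 0 0 0 0'
python3 -m creep '0 0 -0.003 0 0 0 0;0 0 -0.003 0 0 0 0;0 0 0 0 0 0 0'
```

```text
time: 2.65
tool_pos: [478.0, -242.4, 86.3]
tcp_rot: [3.141, -0.0, 2.739]
contact_force: [0.6, 0.8, 1.1]
grip_width: 0.2
finger_force: 0.0
time: 2.9
tool_pos: [478.7, -243.3, 80.3]
tcp_rot: [3.141, 0.003, 2.738]
contact_force: [2.6, 2.0, 5.3]
grip_width: 0.1
finger_force: 2.3
```

```bash
python3 -m creep '0 0 -0.0015 0 0 0 0;0 0 0 0 0 0 0'
python3 -m creep '0 0 -0.0015 0 0 0 0;0 0 0 0 0 0 0'
python3 -m creep '0 0 -0.0015 0 0 0 0;0 0 0 0 0 0 0'
```

```text
time: 3.07
tool_pos: [478.7, -243.4, 79.9]
tcp_rot: [3.141, 0.003, 2.738]
contact_force: [-0.9, 3.8, 12.5]
grip_width: 0.3
finger_force: 6.1
time: 3.23
tool_pos: [478.8, -243.4, 79.7]
tcp_rot: [-3.141, 0.004, 2.738]
contact_force: [-2.5, 5.8, 23.7]
grip_width: 0.2
finger_force: 11.6
time: 3.4
tool_pos: [478.8, -243.4, 79.4]
tcp_rot: [-3.141, 0.004, 2.738]
contact_force: [-6.8, 7.7, 33.9]
grip_width: 0.5
finger_force: 17.1
```

```bash
python3 -m creep '0 0 0.0045 0 0 0 0;0 0 0.001 0 0 0 0;0 0 0 0 0 0 0'
python3 -m creep '0 0 0.0015 0 0 0 0;0 0 0 0 0 0 0;0 0 0 0 0 0 0'
python3 -m creep '0 0 0.0015 0 0 0 0;0 0 0 0 0 0 0;0 0 0 0 0 0 0'
python3 -m creep '0 0 0.004 0 0 0 0;0 0 0 0 0 0 0;0 0 0 0 0 0 0'
```

```text
time: 3.65
tool_pos: [478.6, -243.6, 81.8]
tcp_rot: [-3.141, 0.003, 2.738]
contact_force: [1.4, 1.7, 3.2]
grip_width: 0.6
finger_force: 1.9
time: 3.9
tool_pos: [478.2, -243.6, 82.2]
tcp_rot: [-3.141, 0.001, 2.738]
contact_force: [2.5, 0.0, 4.1]
grip_width: 0.2
finger_force: 1.8
time: 4.15
tool_pos: [477.7, -243.4, 83.5]
tcp_rot: [-3.141, 0.0, 2.738]
contact_force: [2.1, -1.4, 1.3]
grip_width: 0.6
finger_force: 1.4
time: 4.4
tool_pos: [477.1, -242.8, 87.2]
tcp_rot: [3.141, -0.002, 2.738]
contact_force: [-0.9, 0.9, -0.3]
grip_width: 0.6
finger_force: 0.0
```

```bash
python3 -m creep '0 0 0.021 0 0 0 0;0 0 0.021 0 0 0 0;0 0 0.021 0 0 0 0;0.007 0.035 0 0 0 0 0;0.007 0.035 0 0 0 0 0;0.007 0.035 0 0 0 0 0;0.007 0.035 0 0 0 0 0;0.007 0.035 0 0 0 0 0'
python3 -m creep '0.007 0.035 0 0 0 0 0;0.006 0.034 0 0 0 0 0;0 0 0 0 0 0 0;0 0 0 0 0 0 0;0 0 0 0 0 0 0;0 0 0 0 0 0 0'
python3 - <<'E'
from plant import readout, viewer
from h import *
import cv2
print(viewer.camera_info('wrist')); cv2.imwrite('pics/w2.png',cv2.resize(viewer.capture('wrist')[:,:,::-1],(768,576),interpolation=cv2.INTER_CUBIC))
E
```

```text
time: 5.07
tool_pos: [512.1, -66.5, 150.2]
tcp_rot: [-3.141, -0.002, 2.737]
contact_force: [1.0, -0.0, 0.3]
grip_width: 0.4
finger_force: 0.0
time: 5.57
tool_pos: [525.4, -0.2, 150.3]
tcp_rot: [-3.141, -0.001, 2.737]
contact_force: [-0.3, 0.6, 0.1]
grip_width: 0.3
finger_force: 0.0
{'fx': 332.03720555837896, 'fy': 332.03720555837896, 'cx': 250.40616344129072, 'cy': 186.59304802165943, 'origin': array([450.79278395,  31.4404142 , 290.39120935]), 'rotation': array([-3.02234957e-01, -1.45849533e-04,  1.16394184e+00])}
```

View pics/w2.png

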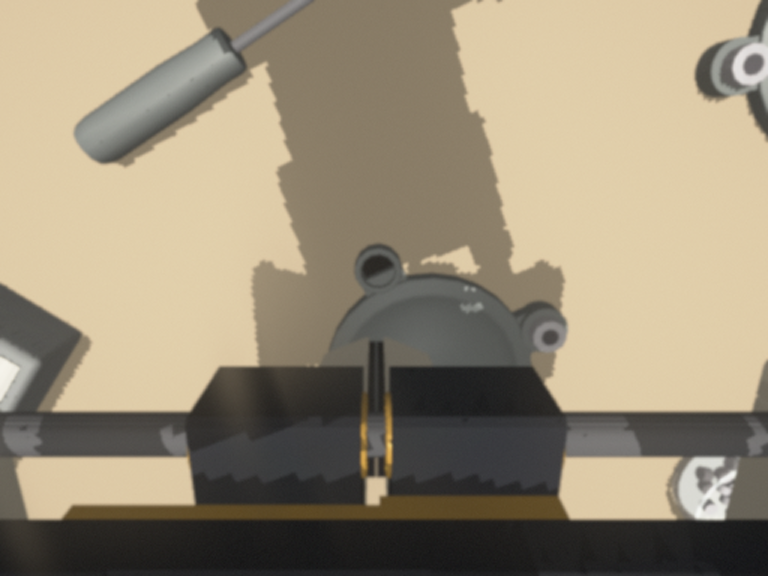

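The wrist view shows the empty hole at about (379,268), ahead of the fingertips, and the neighbouring screw at (549,336).

Run:
```python
from h import *
print(atz('wrist',379,267,14),tri(ray('top',352.5,319),ray('wrist',379,267)))
print('screw',atz('wrist',549,337,24))
import cv2
cv2.imwrite('pics/t2.png',cv2.resize(viewer.capture('scene')[160:230,230:320,::-1],None,fx=8,fy=8,interpolation=cv2.INTER_CUBIC))
```

```text
[523.5   2.   14. ] (array([524.1,   1.9,  12. ]), np.float64(0.2))
screw [598.9  77.1  24. ]
```

```bash
python3 -m creep '-0.0015 0.002 -0.03 0 0 0 0;0 0 -0.03 0 0 0 0;0 0 -0.022 0 0 0 0;0 0 -0.01 0 0 0 0;0 0 -0.005 0 0 0 0;0 0 0 0 0 0 0;0 0 0 0 0 0 0'
python3 - <<'E'
from plant import readout, viewer
from h import *
import cv2
print(readout.get_obs()['tool_pos'])
a=cv2.resize(viewer.capture('wrist')[130:270,150:350,::-1],(800,560),interpolation=cv2.INTER_CUBIC)
cv2.imwrite('pics/w3.png',a)
cv2.imwrite('pics/s3.png',cv2.resize(viewer.capture('scene')[130:250,180:340,::-1],(800,600),interpolation=cv2.INTER_CUBIC))
E
```

```text
time: 6.25
tool_pos: [525.0, 2.4, 54.4]
tcp_rot: [3.141, 0.001, 2.737]
contact_force: [-0.3, 0.6, -0.2]
grip_width: 0.5
finger_force: 0.0
[524.97399235   2.37305728  54.41802997]
```

View pics/w3.png

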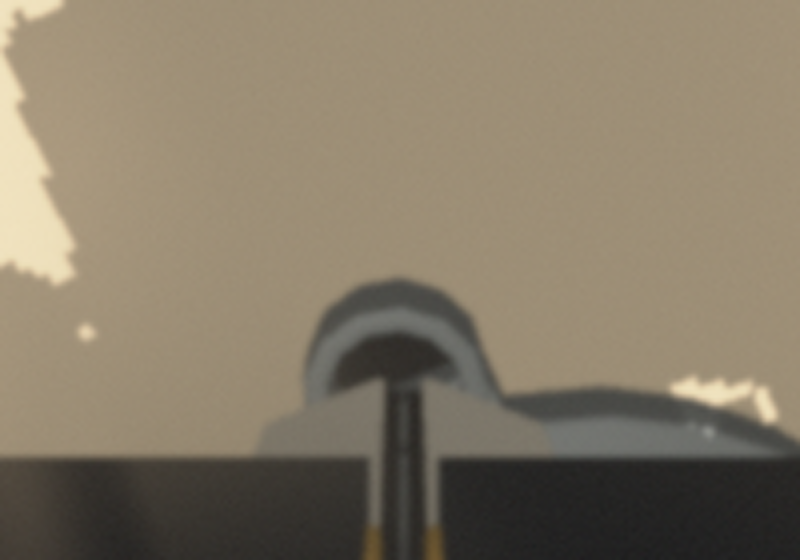

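View pics/s3.png

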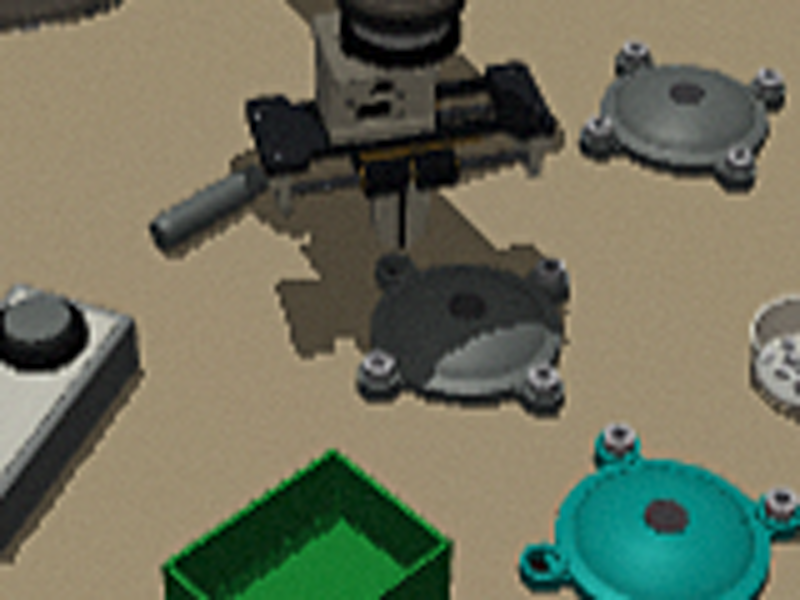

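The fingertips sit over the dark hole, which is about 9 crop pixels (2 mm) left of the finger gap. I'll shift by 1 mm and hold for about 3 s.

```bash
python3 -m creep '-0.001 -0.001 -0.001 0 0 0 0;0 0 0 0 0 0 0;0 0 0 0 0 0 0;0 0 0 0 0 0 0;0 0 0 0 0 0 0;0 0 0 0 0 0 0;0 0 0 0 0 0 0;0 0 0 0 0 0 0' >/dev/null
python3 -m creep '0 0 0 0 0 0 0;0 0 0 0 0 0 0;0 0 0 0 0 0 0;0 0 0 0 0 0 0;0 0 0 0 0 0 0;0 0 0 0 0 0 0;0 0 0 0 0 0 0;0 0 0 0 0 0 0' 
python3 -m creep '0 0 0 0 0 0 0;0 0 0 0 0 0 0;0 0 0 0 0 0 0;0 0 0 0 0 0 0;0 0 0 0 0 0 0;0 0 0 0 0 0 0;0 0 0 0 0 0 0;0 0 0 0 0 0 0' >/dev/null
python3 -m creep '0 0 0 0 0 0 0;0 0 0 0 0 0 0;0 0 0 0 0 0 0;0 0 0 0 0 0 0;0 0 0 0 0 0 0;0 0 0 0 0 0 0;0 0 0 0 0 0 0;0 0 0 0 0 0 0' >/dev/null
python3 -m creep '0 0 0 0 0 0 0;0 0 0 0 0 0 0;0 0 0 0 0 0 0;0 0 0 0 0 0 0;0 0 0 0 0 0 0;0 0 0 0 0 0 0;0 0 0 0 0 0 0;0 0 0 0 0 0 0'
python3 -c "from plant import order; print(order.close_job())"
```

```text
time: 7.68
tool_pos: [523.3, 1.8, 52.5]
tcp_rot: [3.142, -0.0, 2.738]
contact_force: [-0.0, -0.0, 0.5]
grip_width: 0.1
finger_force: 0.0
time: 9.68
tool_pos: [523.3, 1.8, 52.5]
tcp_rot: [3.142, -0.0, 2.738]
contact_force: [0.7, 0.2, -0.3]
grip_width: 0.5
finger_force: 0.0
the job is handed in; nothing more can be done
None
```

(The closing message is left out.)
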